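# Close the writing slope and hold its book stop flush on the lid

### The job

Gently lower the raised lid of the wooden writing slope until it is fully closed. Then take the loose pale wooden strip, its book stop, and set it wide face down inside the pencilled outline on the sloping lid, tilted so that its whole underside lies flush on the slope. Finish while still gripping it and pressing it steadily against the lid with about 10 N, so that I can pin it there, and leave the other things on the bench alone.

Things in the scene. Friction and masses are not known exactly. Their poses are not given: they have to be found in the camera images.
- slope_base: The writing slope, fixed on the bench; origin at the centre of the underside of its base board (230 x 262 x 14 mm). On it a shallow wooden tray, 200 x 220 x 46 mm, hinged along its front edge (lower, to the robot) and locked by two brass thumbscrews on curved stays at a slope of 0.17 to 0.35 rad about y, different each time; the lock does not give.
- lid (a joint): Opening angle (rad) of the writing slope's lid: 0 fully closed on the tray, starts raised 0.7 to 1.0. Pale wooden panel 212 mm from hinge to front edge, 220 mm wide, 9 mm thick, hinged along its back edge; the front edge overhangs the tray by 12 mm. The hinge is stiff: the lid stays where it is left; 1 to 3 N down near the front edge lowers it.
- lid_hinge (a point): Middle of the lid's hinge line, at the tray's top back edge, 9.5 mm under the plane of the lid's upper face. Axes of the tray: x up the slope (away from the lid's front edge), y along the hinge line, z square out of the slope.
- lid_edge (a point): Middle of the lid's front (free) edge, on its upper face, 212 mm from the hinge line. Axes of the lid: x from the front edge to the hinge, y along the hinge, z square out of its upper face. With the lid closed they equal the tray's axes.
- outline (a point): Centre of the pencilled rectangle on the lid's upper face, 47 mm from the front edge and 165 mm from the hinge line: 26 mm in lid x by 92 mm in lid y inside its dark lines, drawn round where the book stop goes. Axes of the lid, so when the lid is closed its z is the slope's normal.
- book_stop: The loose pale planed wooden strip, 24 x 90 x 18 mm (its own x, y, z), 15 to 31 g, lying flat on the bench to the robot's right. Origin at the centre of its underside. Its two wide faces (24 x 90 mm) look along z; grasp it across the 24 mm.
- stop_mid (a point): Centre of the book stop, 9 mm above its underside; axes of the book stop.
- glue_bottle: Bystander: white glue bottle with red tip, 51 mm across, 142 mm tall, loose, at the back left. Origin at the centre of its foot.
- tape_roll: Bystander: roll of cream masking tape lying flat, 96 mm across, 25 mm high, loose, near left. Origin at the centre of its underside.
- try_square: Bystander: try square lying flat, 85 x 159 x 15 mm, loose, near right. Origin at the centre of its underside.
Mind the look-alikes: they are no part of the job. There is more than one size of the book_stop; the job needs the middle-sized.

How it is judged:
By the outcome, as a careful person would: the job done as asked, in the order asked, and still so for the second after the job is handed in, while the arm keeps its last pose, push and grip.
It also fails if it takes over 61 s, if anything falls off the work surface, if the arm or the gripper's body presses on something with over 40 N, if the wrist force passes 120 N, or if a joint passes its speed limit or range.

### The arm

A 6-joint arm with a two-finger parallel gripper is mounted at the origin on the work surface; the furniture and walls round the work are solid. World frame = base frame: x ahead of the robot, y to its left, z up, the work surface at z = 0. Lengths are in m, angles in rad, forces in N, time in s.
With the tool pointing down it reaches from about 0.3 to 0.85 m from the base axis. Payload 4.2 kg.
Tool frame: the origin (TCP) lies on the centre line of the jaws, within the pads' length; the fingertips stand 17 mm ahead of it and the grasp point (between the pads) lies 2 mm behind it (arm.tip_extent is the distance from the TCP to the fingertips, in m); z points along the fingers, y is the line along which they close (so a half turn about z gives the same grasp; the last joint's range is limited). The gripper opens to 91 mm and grips with 3 to 60 N. Pads are 32 mm wide; open, the fingers measure 118 mm over their backs; the gripper's body (76 mm by 178 mm) begins 60 mm behind the grasp point.
Start: joints at [1.194, 0.32, 1.565, -0, 1.257, -0.02], TCP at [0.201, 0.539, 0.231] pointing down, gripper open.
Joint ranges: [-3.11, 3.11], [-0.84, 2.01], [0.21, 2.61], [-1.34, 4.49], [0.05, 2.63], [-2.56, 2.56]. Speed limits (rad/s): [2.57, 2.57, 3.14, 3.14, 3.14, 3.14].

### API

Orientations are given as a unit quaternion [w, x, y, z].
In Python, from plant import arm gives the robot as it stands.
- The arm moves only by the tool play_rows, never from a script. Its argument "rows" is one flat list of numbers, 4 for each row, row after row: the shift along the tool's x, y, z in m, then the turn about the tool's z in degrees. A call has 1 to 12 rows; each row is the pose to reach, as a shift and turn from the pose commanded when the call began, along the tool's axes at that moment; what a row does not reach only later rows make up. A row lasts 1/12 s, in which the tool goes at most 41.7 mm and 7.16 degrees, less where a joint would pass 70% of its speed; a pose out of reach is approached as far as the arm can. A call with a gripper value outside its range is refused whole. "gripper" is the closure, from 0 (fully open) to 1 (shut), set as the call begins (left out, the last holds). The fingers move at their own pace and stop on an object; "force" is the grip in N (left out, the last holds). Time passes only in rows, so rows that repeat a pose let the fingers close. It gives the time, the measured TCP pose, the force, the opening and the grip force at its end, in the units of the state.
- arm.read_state(): the state, without advancing time (a new reading comes with each control period).
- arm.get_image(name): name is "scene" or "side" or "wrist"; returns a dict with "image" (480x640x3 uint8, red, green, blue), "K" (3x3 intrinsics, pixels), "k1" (the pictures are not rectified: a ray, as slopes to the right and down, at radius r is drawn at 1 + k1 r^2 times it, then the intrinsics apply), "eye" and "orientation" of the camera in the world. Camera axes: x right, y down, z forward; pixel columns grow to the right and rows downward; lengths in m; the calibration is good to about 2 mm. A picture is of the moment at which its call begins. There is no depth.
- arm.hand_in(): hands the job in; it is judged then, once.
The state is a dict: "clock": time; "joint_pos": joint angles; "joint_vel": joint speeds; "joint_efforts": joint torques, N m; "tool_pos": TCP position; "tool_rot": TCP orientation; "contact_force": force on the tool from outside, world axes, zero at the start; "ft_torque": the same for the moment, N m; "finger_gap": finger opening in m; "finger_force": force on a finger pad.
Only numpy, scipy, OpenCV 4.12 (cv2) and the standard library are available. Lean on these libraries where they do the work, as an engineer would, in place of code of your own. Each camera call takes 0.05 s, during which the arm holds its last target. There are 200 camera calls.

## Working session

There is one attempt and no reset: what is moved stays moved. The work goes in short steps, Python scripts to look and compute and a tool call to move; the robot and the scene stay as the last step left them, time stands still between calls to the robot, and variables do not carry over. Pictures are saved under pics/ and viewed, at most 12 in all, crops included, and the job is handed in when it is done.

Besides the shell and the picture viewer there is one more tool, called after ">>>" as name(argument=value, ...) on one line, values as JSON. play_rows: Moves the arm, as the interface text tells. Its arguments: {"type":"object","properties":{"rows":{"type":"array"},"gripper":{"type":"number"},"force":{"type":"number"}},"required":["rows"]}

```bash
ls; mkdir -p pics; cat > h.py <<'E'
import numpy as np, cv2, json
from scipy.spatial.transform import Rotation as R
from plant import arm
def rot(q): return R.from_quat([q[1],q[2],q[3],q[0]]).as_matrix()
def grab(n,f=None):
    d=arm.get_image(n)
    if f: cv2.imwrite(f'pics/{f}.png',d['image'][:,:,::-1]); np.savez(f'pics/{f}.npz',**d)
    return d
def load(f):
    d=np.load(f'pics/{f}.npz'); return {k:d[k] for k in d}
def ray(d,uv):
    p=(np.asarray(uv,float).reshape(-1,2)-d['K'][:2,2])/np.array([d['K'][0,0],d['K'][1,1]])
    s=p.copy(); k=float(d['k1'])
    for _ in range(20): s=p/(1+k*(s**2).sum(1,keepdims=True))
    v=np.c_[s,np.ones(len(s))]@rot(d['orientation']).T
    return np.array(d['eye']),v
def onz(d,uv,z=0.):
    e,v=ray(d,uv); return e+v*((z-e[2])/v[:,2:])
def onplane(d,uv,p,n):
    e,v=ray(d,uv); return e+v*(((p-e)@n)/(v@n))[:,None]
def tri(d1,a,d2,b):
    e1,v1=ray(d1,a);e2,v2=ray(d2,b);o=[];g=[]
    for x,y in zip(v1,v2):
        t=np.linalg.lstsq(np.c_[x,-y],e2-e1,rcond=None)[0]
        o.append((e1+x*t[0]+e2+y*t[1])/2);g.append(np.linalg.norm(e1+x*t[0]-e2-y*t[1]))
    return np.array(o),np.array(g)
def proj(d,P):
    c=(np.asarray(P,float).reshape(-1,3)-d['eye'])@rot(d['orientation']); s=c[:,:2]/c[:,2:]
    s=s*(1+float(d['k1'])*(s**2).sum(1,keepdims=True))
    return s*[d['K'][0,0],d['K'][1,1]]+d['K'][:2,2]
E
python3 - <<'E'
from h import *
a=grab('scene','s0');b=grab('side','d0')
for d in(a,b): print(d['eye'],d['orientation'],d['k1'],d['K'][0])
print(arm.read_state(),arm.tip_extent)
E
```

```text
pics
[-0.12553199 -0.719425    0.53752442] [-0.50487897  0.79590872 -0.2831643   0.17732604] -0.05289971624798355 [460.15084185   0.         314.59977373]
[0.19578678 1.23964589 1.09501533] [ 0.04797541 -0.11375428  0.89626831 -0.42598291] -0.14166205823540629 [545.53015108   0.         315.01014933]
{'clock': 0.1, 'joint_pos': array([ 1.19400675e+00,  3.20247231e-01,  1.56554302e+00, -2.96450320e-05,
        1.25738647e+00, -2.00210262e-02]), 'joint_vel': array([-7.79522847e-05, -2.79358143e-03, -4.50994594e-03, -1.95919968e-05,
        1.76730300e-04,  1.36185652e-03]), 'joint_efforts': array([-9.45655620e-05, -4.13331199e+01, -2.32511687e+01,  7.28931092e-02,
        4.21202474e-02, -6.50489096e-05]), 'tool_pos': array([0.20068402, 0.53839949, 0.2301987 ]), 'tool_rot': array([-1.42294756e-04,  1.77435156e-01,  9.84132175e-01, -7.79275939e-04]), 'contact_force': array([-0.62061902, -0.02871892, -0.18434212]), 'ft_torque': array([-0.01017044,  0.01500428, -0.02739057]), 'finger_force': 0.0, 'finger_gap': 0.09126437407020543} 0.017
```

View pics/s0.png

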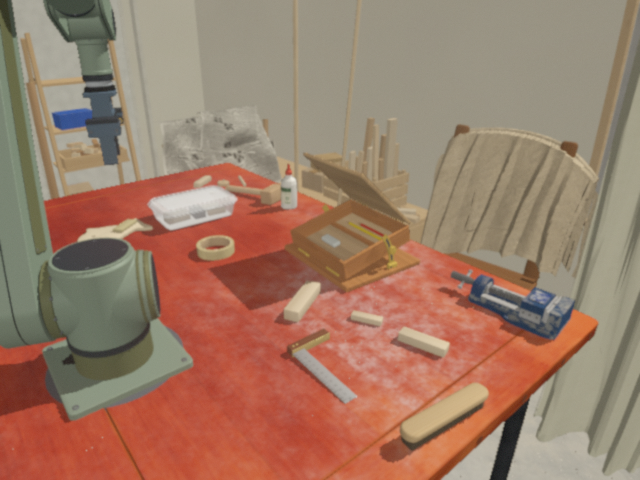

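View pics/d0.png

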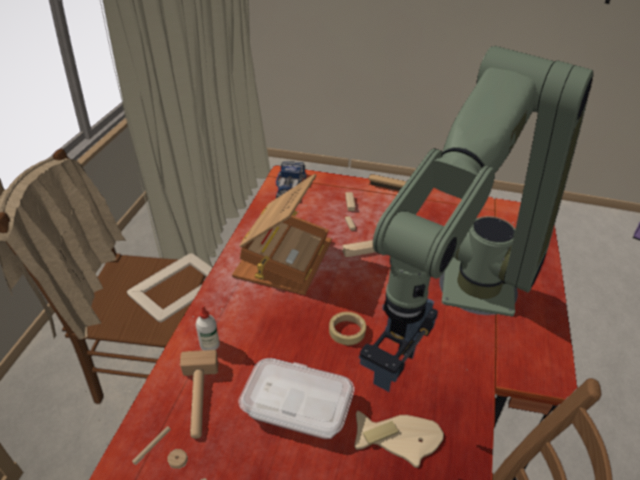

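The scene shows pale strips at (303,300), (366,318) and (422,341), a block at (203,181), a brush at (445,412), and a piece on the fish board at (128,227). The lid stands raised around (355,185). In the side view the lid is around (285,212) and strips are at (350,201), (351,223) and (360,248). I'll measure the candidate strips and crop in on the lid and strips.

```bash
python3 - <<'E'
from h import *
a=load('s0');b=load('d0')
im=a['image'];hsv=cv2.cvtColor(im,cv2.COLOR_RGB2HSV)
m=((hsv[...,0]>12)&(hsv[...,0]<35)&(hsv[...,1]<140)&(hsv[...,2]>120)).astype(np.uint8)
m[:270]=0;m[:,:270]=0;m[:,470:]=0;m[370:]=0
cs,_=cv2.findContours(m,cv2.RETR_EXTERNAL,cv2.CHAIN_APPROX_NONE)
for c in cs:
    if cv2.contourArea(c)<60: continue
    p=onz(a,c[:,0],0.009)[:,:2].astype(np.float32)
    r=cv2.minAreaRect(p); print(c[:,0].mean(0),np.round(r[0],3),np.round(r[1],3),round(r[2],1))
def crop(d,x,y,w,h,s): return cv2.resize(d['image'][y:y+h,x:x+w,::-1],None,fx=s,fy=s,interpolation=cv2.INTER_CUBIC)
c1=crop(a,280,145,160,150,2.5*1);c1=cv2.resize(c1,(400,375))
c2=cv2.resize(crop(b,220,165,160,150,1),(400,375),interpolation=cv2.INTER_CUBIC)
c3=cv2.resize(crop(a,270,275,200,90,1),(400,180),interpolation=cv2.INTER_CUBIC)
c4=cv2.resize(crop(b,300,180,100,45,1),(400,180),interpolation=cv2.INTER_CUBIC)
cv2.imwrite('pics/c1.png',np.vstack([np.hstack([c1,c2]),np.hstack([c3,c4])]))
E
```

```text
[309.1409396  350.77852349] [ 0.279 -0.202] [0.103 0.065] 45.0
[423.20869565 341.32173913] [ 0.454 -0.315] [0.045 0.096] 16.4
[366.51388889 317.69444444] [ 0.427 -0.197] [0.033 0.063] 29.2
[301.75757576 300.74747475] [ 0.371 -0.064] [0.155 0.046] 29.1
```

View pics/c1.png

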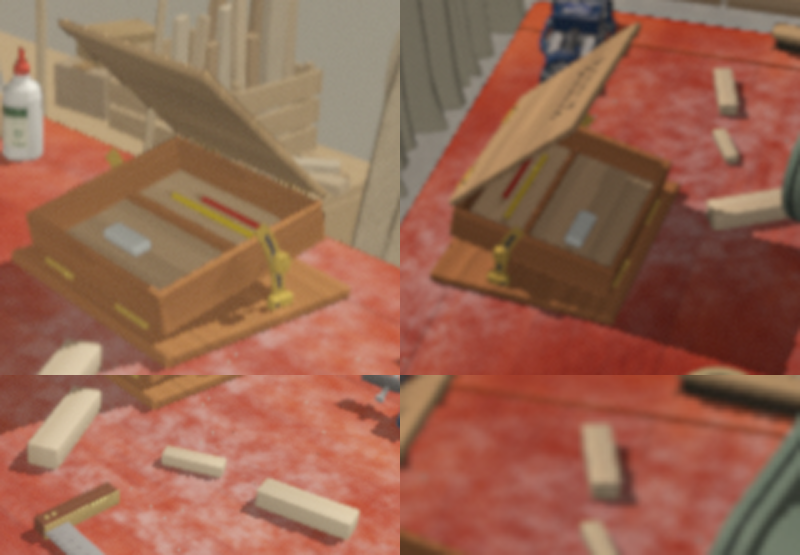

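The crop shows three pale strips. Big is at (303,300) and about 0.13 m or more, small is at (366,318) at 63 mm, and middle is at (422,341), measured at about 90 mm, so I choose that one at world (0.454,-0.315). The square's stock at (309,350) and the brush are neither. In crop pixels, the lid corners in scene are FL(65,25), FR(205,75), HL(178,138) and HR(322,197). In side they are FL(578,128), FR(637,27), HL(453,200) and HR(525,112).

```bash
python3 - <<'E'
from h import *
a=load('s0');b=load('d0')
S=np.array([[65,25],[205,75],[178,138],[322,197],[30,213],[160,297]])/2.5+[280,145]
D=(np.array([[578,128],[637,27],[453,200],[525,112],[606,272],[668,165]])-[400,0])/2.5+[220,165]
P,g=tri(a,S,b,D)
for n,p,q in zip('FL FR HL HR TFL TFR'.split(),P,g): print(n,p.round(3),q.round(4))
n=lambda i,j:np.linalg.norm(P[i]-P[j]).round(3)
print('free',n(0,1),'hinge',n(2,3),'L',n(0,2),'R',n(1,3),'tray',n(2,4),n(3,5),n(4,5))
print('base',onz(a,np.array([[163,358],[12,247],[348,290]])/2.5+[280,145],.014).round(3))
E
```

```text
FL [0.533 0.131 0.248] 0.0072
FR [ 0.52  -0.073  0.251] 0.0056
HL [0.683 0.122 0.105] 0.005
HR [ 0.668 -0.083  0.1  ] 0.0152
TFL [0.498 0.144 0.06 ] 0.0009
TFR [ 0.478 -0.071  0.058] 0.0057
free 0.205 hinge 0.205 L 0.208 R 0.212 tray 0.192 0.196 0.215
base [[ 0.464 -0.094  0.014]
 [ 0.492  0.169  0.014]
 [ 0.687 -0.116  0.014]]
```

Sizes agree: lid about 208 x 205 mm, hinge height 0.103 m, slope about 0.22 rad, slope yaw about -5.8°. I'm moving over the lid's front edge with the gripper closed.

>>> play_rows(rows=[-0.02, -0.015, -0.02, 3, -0.05, -0.035, -0.04, 9, -0.085, -0.06, -0.06, 15, -0.12, -0.085, -0.08, 22, -0.155, -0.11, -0.09, 29, -0.19, -0.135, -0.09, 36, -0.225, -0.16, -0.09, 43, -0.255, -0.18, -0.09, 50, -0.285, -0.2, -0.09, 56, -0.315, -0.222, -0.09, 62, -0.345, -0.243, -0.09, 67, -0.37, -0.26, -0.09, 70], gripper=1, force=20)

```text
clock: 1.1
tool_pos: [0.4576, 0.1634, 0.3207]
tool_rot: [0.0, 0.712, 0.702, -0.0]
contact_force: [-0.0, 0.6, 0.5]
finger_gap: 0.0139
finger_force: 0.0
```

>>> play_rows(rows=[-0.03, 0.02, 0, 0, -0.065, 0.045, 0, 0, -0.1, 0.07, 0, 0, -0.125, 0.088, 0.005, 0, -0.132, 0.093, 0.015, 0, -0.132, 0.093, 0.027, 0, -0.132, 0.093, 0.032, 0, -0.132, 0.093, 0.035, 0])

```text
clock: 1.77
tool_pos: [0.5478, 0.0335, 0.2845]
tool_rot: [-0.001, 0.71, 0.704, -0.001]
contact_force: [-0.2, -0.9, 0.3]
finger_gap: 0.0005
finger_force: 0.0
```

```bash
python3 - <<'E'
from h import *
a=grab('scene','s1');b=grab('wrist','w1')
print(arm.read_state()['tool_pos'],arm.read_state()['contact_force'],b['eye'],b['orientation'])
c=cv2.resize(a['image'][120:270,270:430,::-1],(400,375),interpolation=cv2.INTER_CUBIC)
cv2.imwrite('pics/c2.png',np.hstack([c,cv2.resize(b['image'][:,:,::-1],(400,300))[:, :].copy() if 0 else cv2.copyMakeBorder(cv2.resize(b['image'][:,:,::-1],(400,300)),0,75,0,0,cv2.BORDER_CONSTANT)]))
E
```

```text
[0.54806762 0.03391766 0.28549672] [-0.65887227  0.16254701  0.40942924] [0.55013687 0.10905083 0.43880213] [ 0.13373923  0.99100839 -0.00372949 -0.0015087 ]
```

View pics/c2.png

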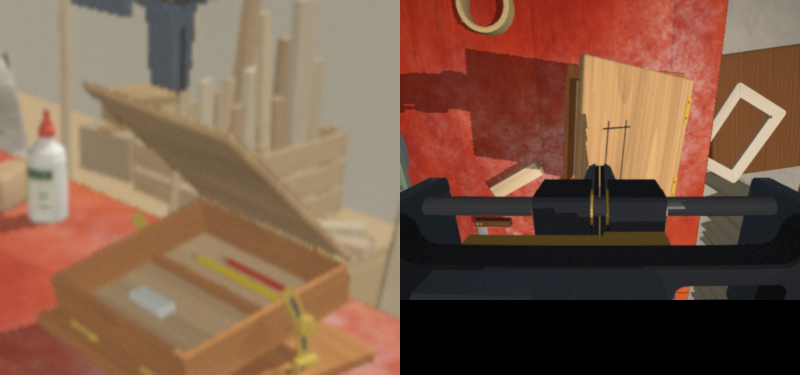

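The left pane shows the fingers at (172,85) just above the lid's front edge (90,85). The wrist pane shows the tip at (600,170), just inside the front edge at x≈583, with the outline's ticks at (607–627,125). I'm lowering gently now.

>>> play_rows(rows=[0, 0, 0.008, 0, 0, 0, 0.016, 0, 0, 0, 0.022, 0, 0, -0.001, 0.028, 0, 0, -0.003, 0.034, 0, 0, -0.006, 0.04, 0, 0, -0.009, 0.046, 0, 0, -0.012, 0.052, 0, 0, -0.015, 0.058, 0, 0, -0.018, 0.064, 0, 0, -0.02, 0.07, 0])

```text
clock: 2.78
tool_pos: [0.5281, 0.0334, 0.2154]
tool_rot: [-0.0, 0.71, 0.704, -0.0]
contact_force: [-0.5, -0.4, 2.0]
finger_gap: 0.0005
finger_force: 0.8
```

>>> play_rows(rows=[0, -0.003, 0.006, 0, 0, -0.006, 0.012, 0, 0, -0.008, 0.018, 0, 0, -0.01, 0.024, 0, 0, -0.012, 0.03, 0, 0, -0.014, 0.036, 0, 0, -0.016, 0.042, 0, 0, -0.018, 0.048, 0, 0, -0.02, 0.054, 0, 0, -0.021, 0.06, 0, 0, -0.022, 0.066, 0, 0, -0.023, 0.072, 0])

```text
clock: 3.78
tool_pos: [0.5057, 0.0336, 0.1434]
tool_rot: [0.0, 0.71, 0.704, 0.0]
contact_force: [1.3, 0.7, 0.7]
finger_gap: 0.0007
finger_force: 0.6
```

>>> play_rows(rows=[0, -0.001, 0.006, 0, 0, -0.002, 0.012, 0, 0, -0.003, 0.018, 0, 0, -0.004, 0.024, 0, 0, -0.005, 0.03, 0, 0, -0.006, 0.035, 0, 0, -0.007, 0.04, 0, 0, -0.007, 0.044, 0, 0, -0.007, 0.044, 0])

```text
clock: 4.53
tool_pos: [0.4978, 0.0336, 0.099]
tool_rot: [-0.001, 0.71, 0.704, -0.001]
contact_force: [-0.3, 0.4, -0.5]
finger_gap: 0.0002
finger_force: 0.0
```

>>> play_rows(rows=[0, 0, 0.002, 0, 0, 0, 0.004, 0, 0, 0, 0.006, 0, 0, 0, 0.008, 0, 0, 0, 0.008, 0])

```text
clock: 4.95
tool_pos: [0.4988, 0.0336, 0.0941]
tool_rot: [0.0, 0.71, 0.704, 0.0]
contact_force: [-5.1, -1.3, 16.3]
finger_gap: 0.0005
finger_force: 8.6
```

The force jumped to 16 N, so the lid is seated. I'm backing off and looking from above.

>>> play_rows(rows=[0, 0, -0.01, 0, -0.02, -0.02, -0.04, 0, -0.04, -0.04, -0.08, 0, -0.06, -0.05, -0.12, 0, -0.08, -0.06, -0.15, 0, -0.1, -0.06, -0.18, 0, -0.12, -0.06, -0.2, 0, -0.13, -0.06, -0.2, 0, -0.13, -0.06, -0.2, 0])

```text
clock: 5.7
tool_pos: [0.4381, -0.0975, 0.2928]
tool_rot: [0.001, 0.711, 0.703, 0.001]
contact_force: [-0.5, 0.3, -0.3]
finger_gap: 0.0004
finger_force: 0.0
```

```bash
python3 - <<'E'
from h import *
a=grab('scene','s2');b=grab('wrist','w2');c=grab('side','d2')
print(arm.read_state()['tool_pos'],b['eye'])
A=cv2.resize(a['image'][175:295,280:440,::-1],(400,300),interpolation=cv2.INTER_CUBIC)
C=cv2.resize(c['image'][195:295,220:353,::-1],(400,300),interpolation=cv2.INTER_CUBIC)
B=cv2.resize(b['image'][:,:,::-1],(400,300))
cv2.imwrite('pics/c3.png',np.hstack([np.vstack([A,C]),cv2.copyMakeBorder(B,0,300,0,0,cv2.BORDER_CONSTANT)]))
E
```

```text
[ 0.4368798  -0.09510018  0.29024319] [ 0.43954542 -0.02103471  0.44551728]
```

View pics/c3.png

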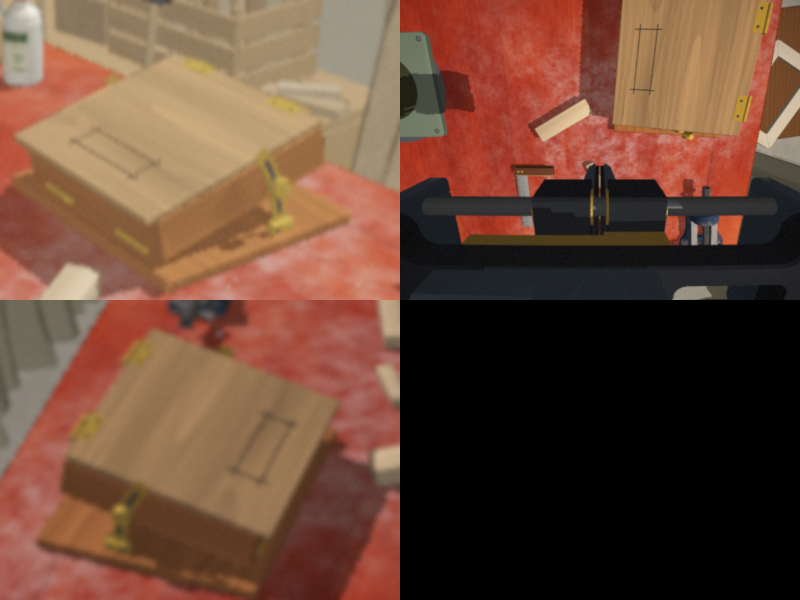

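The lid is flat on the tray with no gap. The outline corners show in scene crop at (72,140), (100,128), (159,161) and (136,178), in side crop at (262,181), (235,168), (264,112) and (294,124), and in wrist crop at (237,25), (261,28), (256,93) and (232,91).

```bash
python3 - <<'E'
from h import *
a=load('s2');b=load('w2');c=load('d2')
# FL BL BR FR outline ; then lid FL FR
S=np.array([[72,140],[100,128],[159,161],[136,178],[15,140],[152,220]])/2.5+[280,175]
W=np.array([[237,25],[261,28],[256,93],[232,91]])*1.6
D=np.array([[262,181],[235,168],[264,112],[294,124],[265,238],[338,104]])/(400/133)+[220,195]
for n,(x,p,y,q) in dict(SD=(a,S,c,D),SW=(a,S[:4],b,W),DW=(c,D[:4],b,W)).items():
    P,g=tri(x,p,y,q); print(n,P.round(4).tolist(),g.round(4),P[:4].mean(0).round(4))
# wrist lines: dark pixels on lid, refined
pc=np.array([0.525,.03,.085])
g=cv2.cvtColor(b['image'],cv2.COLOR_RGB2GRAY)
roi=np.zeros_like(g);cv2.fillPoly(roi,[cv2.convexHull(cv2.boxPoints(cv2.minAreaRect(W.astype(np.float32))).astype(np.int32))],255)
roi=cv2.dilate(roi,np.ones((15,15)))
bh=cv2.morphologyEx(g,cv2.MORPH_BLACKHAT,np.ones((11,11)))
m=((bh>35)&(roi>0)).astype(np.uint8)
pts=np.argwhere(m)[:,::-1].astype(float)
sl=.22;yw=-.10
for sl in(.2,.24):
  X=np.array([np.cos(sl)*np.cos(yw),np.cos(sl)*np.sin(yw),np.sin(sl)]);n=np.array([-np.sin(sl)*np.cos(yw),-np.sin(sl)*np.sin(yw),np.cos(sl)])
  Q=onplane(b,pts,pc,n); r=cv2.minAreaRect((Q[:,:2]).astype(np.float32)); print(len(pts),r, np.linalg.norm(1))
# lid edge lines in wrist image: front edge & plane z
F=np.array([[622,0],[613,125]])-[400,0]; print(onplane(b,F*1.6,np.array([.47,.03,.07]),n).round(4))
E
```

```text
SD [[0.5015, 0.0809, 0.0773], [0.5306, 0.0747, 0.0833], [0.5256, -0.0171, 0.083], [0.4956, -0.0179, 0.0743], [0.4805, 0.1444, 0.0625], [0.4635, -0.0743, 0.0649]] [0.0033 0.0052 0.0042 0.0068 0.0005 0.0088] [0.5133 0.0302 0.0795]
SW [[0.5027, 0.0849, 0.0769], [0.5382, 0.081, 0.0808], [0.5325, -0.0164, 0.0828], [0.4975, -0.0161, 0.0752]] [0.0056 0.0005 0.0062 0.0048] [0.5177 0.0334 0.0789]
DW [[0.4995, 0.0857, 0.0803], [0.532, 0.0792, 0.0861], [0.5299, -0.0185, 0.0812], [0.4941, -0.0147, 0.0742]] [0.0009 0.009  0.0109 0.0033] [0.5139 0.0329 0.0804]
442 ((0.5143083333969116, 0.03377737104892731), (0.10481303930282593, 0.03890662267804146), 85.83195495605469) 1.0
442 ((0.5142421722412109, 0.03382311016321182), (0.10483019053936005, 0.038657497614622116), 85.67723083496094) 1.0
[[ 0.4769  0.1249  0.0694]
 [ 0.4636 -0.0734  0.071 ]]
```

>>> play_rows(rows=[-0.02, 0.003, 0, -1, -0.05, 0.007, 0, -2, -0.085, 0.012, 0.005, -4, -0.12, 0.017, 0.01, -6, -0.155, 0.022, 0.015, -8, -0.19, 0.027, 0.02, -10, -0.225, 0.032, 0.03, -12, -0.26, 0.037, 0.04, -14, -0.29, 0.041, 0.04, -16, -0.31, 0.044, 0.04, -17, -0.32, 0.045, 0.04, -17, -0.32, 0.045, 0.04, -17], gripper=0.4)

```text
clock: 6.85
tool_pos: [0.4805, -0.4167, 0.2496]
tool_rot: [-0.002, 0.598, 0.801, 0.0]
contact_force: [-0.1, 0.8, -0.8]
finger_gap: 0.0549
finger_force: 0.0
```

```bash
python3 - <<'E'
from h import *
b=grab('wrist','w3'); st=arm.read_state(); print(st['tool_pos'],st['finger_gap'])
hsv=cv2.cvtColor(b['image'],cv2.COLOR_RGB2HSV)
m=((hsv[...,0]>12)&(hsv[...,0]<35)&(hsv[...,1]<140)&(hsv[...,2]>120)).astype(np.uint8);m[290:]=0
m=cv2.morphologyEx(m,cv2.MORPH_OPEN,np.ones((3,3)))
cs,_=cv2.findContours(m,cv2.RETR_EXTERNAL,cv2.CHAIN_APPROX_NONE)
for c in cs:
    if cv2.contourArea(c)<300: continue
    r=cv2.minAreaRect(onz(b,c[:,0],.018)[:,:2].astype(np.float32)); print(c[:,0].mean(0).round(),np.round(r[0],4),np.round(r[1],4),round(r[2],1))
cv2.imwrite('pics/w3v.png',b['image'][:,:,::-1])
# slope from closed lid's corners
a=load('s2');c=load('d2')
S=np.array([[15,140],[152,220],[322,127],[172,57]])/2.5+[280,175]
D=np.array([[265,238],[338,104],[150,30],[65,160]])/(400/133)+[220,195]
P,g=tri(a,S,c,D);print(P.round(3),g.round(3)); u,s,v=np.linalg.svd(P-P.mean(0)); print(v[2])
E
```

```text
[ 0.48034764 -0.41529229  0.2502789 ] 0.05461773870030327
[300. 283.] [ 0.4859 -0.4945] [0.089  0.0279] 16.5
[107. 255.] [ 0.2662 -0.551 ] [0.3076 0.1282] 2.0
[183. 214.] [ 0.3273 -0.4577] [0.0323 0.1702] 83.1
[525. 210.] [ 0.7138 -0.3391] [0.0143 0.0808] 7.6
[487. 201.] [ 0.6651 -0.3418] [0.0141 0.0747] 7.1
[618. 183.] [ 0.7978 -0.2854] [0.0727 0.1183] 30.5
[320. 123.] [ 0.453  -0.3151] [0.0227 0.0878] 16.5
[333.  17.] [ 0.4366 -0.2105] [0.0164 0.0341] 27.3
[159.  42.] [ 0.2672 -0.2857] [0.0906 0.0222] 89.7
[[ 0.48   0.144  0.063]
 [ 0.463 -0.074  0.065]
 [ 0.667 -0.091  0.105]
 [ 0.68   0.132  0.106]] [0.    0.009 0.001 0.003]
[-0.20212276  0.01572482  0.97923395]
```

View pics/w3v.png

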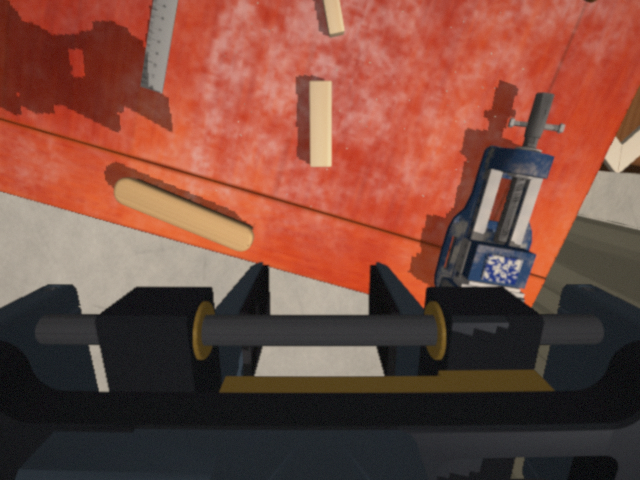

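Three strips are told apart. Mine is at pixel (320,123), measuring 23 x 88 mm at (0.453,-0.315), yaw 16.5°. The gripper already has that yaw, so I'm going down on it.

>>> play_rows(rows=[0.015, 0, 0.01, 0, 0.045, 0.001, 0.03, 0, 0.075, 0.002, 0.055, 0, 0.096, 0.002, 0.085, 0, 0.104, 0.002, 0.12, 0, 0.104, 0.002, 0.155, 0, 0.104, 0.002, 0.18, 0, 0.104, 0.002, 0.2, 0, 0.104, 0.002, 0.213, 0, 0.104, 0.002, 0.222, 0, 0.104, 0.002, 0.227, 0, 0.104, 0.002, 0.228, 0])

```text
clock: 7.9
tool_pos: [0.4523, -0.3148, 0.0237]
tool_rot: [-0.001, 0.598, 0.802, 0.0]
contact_force: [-0.9, 0.4, -0.3]
finger_gap: 0.0547
finger_force: 0.0
```

>>> play_rows(rows=[0, 0, 0, 0, 0, 0, 0, 0, 0, 0, 0, 0, 0, 0, 0, 0, 0, 0, 0, 0, 0, 0, 0, 0, 0, 0, 0, 0, 0, 0, 0, 0], gripper=1, force=25)

```text
clock: 8.57
tool_pos: [0.4527, -0.3162, 0.0244]
tool_rot: [0.0, 0.598, 0.802, 0.0]
contact_force: [-1.9, 1.0, 4.4]
finger_gap: 0.0239
finger_force: 25.0
```

>>> play_rows(rows=[0, 0, -0.01, 0, 0, 0, -0.03, 0, 0, 0, -0.06, 0, 0, 0, -0.095, 0, 0, 0, -0.13, 0, 0, 0, -0.165, 0, 0.01, 0, -0.2, 0, 0.04, 0.01, -0.23, 4, 0.075, 0.02, -0.25, 9, 0.11, 0.03, -0.26, 14, 0.145, 0.04, -0.26, 19, 0.18, 0.05, -0.26, 21])

```text
clock: 9.57
tool_pos: [0.4489, -0.1277, 0.2854]
tool_rot: [0.001, 0.735, 0.678, 0.001]
contact_force: [1.1, -0.3, 0.0]
finger_gap: 0.0235
finger_force: 25.0
```

```bash
python3 - <<'E'
from h import *
a=load('s0');b=load('d0')
P,g=tri(a,[[462,130],[570,148],[530,275],[300,100]],b,[[5,218],[63,153],[95,258],[150,60]]);print(P.round(2),g.round(3))
print(arm.read_state()['joint_pos'].round(3))
w=grab('wrist','w4');cv2.imwrite('pics/w4v.png',cv2.resize(w['image'][:,:,::-1],(400,300)))
E
```

```text
[[ 1.38  0.26  0.18]
 [ 1.43 -0.11  0.18]
 [ 1.41 -0.09 -0.29]
 [ 0.72  0.28  0.52]] [0.001 0.001 0.019 0.375]
[-0.302  0.113  1.699  0.     1.327 -0.22 ]
```

View pics/w4v.png

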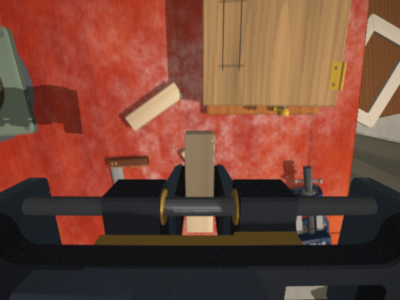

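The strip is held square in the jaws at (200,180), and nothing stands within reach beyond the slope. Rows only turn about the tool's axis, so I'll see whether reaching past the arm's limit tilts the tool outward.

>>> play_rows(rows=[0.008, 0.02, -0.01, 0, 0.018, 0.05, -0.02, 0, 0.026, 0.08, -0.03, 0, 0.034, 0.11, -0.04, 0, 0.042, 0.14, -0.04, 0, 0.05, 0.17, -0.04, 0, 0.058, 0.2, -0.04, 0, 0.066, 0.23, -0.04, 0, 0.074, 0.26, -0.04, 0, 0.082, 0.29, -0.04, 0, 0.09, 0.32, -0.04, 0, 0.096, 0.343, -0.04, 0])

```text
clock: 10.62
tool_pos: [0.8, -0.0597, 0.3231]
tool_rot: [-0.0, 0.734, 0.679, -0.0]
contact_force: [0.2, 0.9, 0.8]
finger_gap: 0.0237
finger_force: 25.0
```

>>> play_rows(rows=[0, 0.01, 0, 0, 0, 0.02, 0, 0, 0, 0.03, 0, 0, 0, 0.04, 0, 0, 0, 0.05, 0, 0, 0, 0.06, 0, 0, 0, 0.07, 0, 0, 0, 0.08, 0, 0, 0, 0.09, 0, 0, 0, 0.1, 0, 0])

```text
clock: 11.45
tool_pos: [0.8765, -0.0664, 0.3119]
tool_rot: [0.008, 0.734, 0.679, 0.007]
contact_force: [-0.1, 0.5, 0.2]
finger_gap: 0.0238
finger_force: 25.0
```

```bash
python3 - <<'E'
from h import *
s=arm.read_state();print(s['joint_pos'].round(3),s['tool_pos'].round(4),s['tool_rot'].round(4));print(rot(s['tool_rot'])[:,2])
E
```

```text
[-0.089  0.945  0.214  0.     1.96  -0.011] [ 0.8765 -0.0664  0.3119] [0.008  0.7339 0.6791 0.0075]
[ 0.0218177  -0.00161293 -0.99976066]
```

Yes: the tool tilts outward by 0.022 at the limit. I'll push further.

>>> play_rows(rows=[0, 0.04, 0, 0, 0, 0.08, 0, 0, 0, 0.12, 0, 0, 0, 0.16, 0, 0, 0, 0.2, 0, 0, 0, 0.2, 0, 0])

```text
clock: 11.95
tool_pos: [0.9143, -0.0693, 0.2584]
tool_rot: [0.019, 0.734, 0.679, 0.018]
contact_force: [0.4, -0.0, 0.3]
finger_gap: 0.0236
finger_force: 25.0
```

```bash
cat > st.py <<'E'
from h import *
s=arm.read_state();print(s['clock'],s['joint_pos'].round(3),s['tool_pos'].round(4),s['contact_force'].round(1),s['finger_gap']);M=rot(s['tool_rot']);print(M.round(4).tolist());z=M[:,2];print('tilt',np.arccos(-z[2]),'dir',np.degrees(np.arctan2(z[1],z[0])),'y-yaw',np.degrees(np.arctan2(M[1,1],M[0,1])),'y-elev',np.arcsin(M[2,1]))
E
python3 st.py
```

```text
11.95 [-8.900e-02  1.006e+00  2.150e-01  1.000e-03  1.868e+00 -1.100e-02] [ 0.9143 -0.0693  0.2584] [ 0.4 -0.   0.3] 0.02363636210313798
[[0.0774, 0.9956, 0.0524], [0.997, -0.0773, -0.0039], [0.0002, 0.0525, -0.9986]]
tilt 0.052548404812720696 dir -4.263964349180946 y-yaw -4.440791767969776 y-elev 0.05254815501793449
```

>>> play_rows(rows=[0, 0.04, -0.02, 0, 0, 0.08, -0.04, 0, 0, 0.12, -0.06, 0, 0, 0.16, -0.08, 0, 0, 0.2, -0.1, 0, 0, 0.24, -0.12, 0])

```text
clock: 12.45
tool_pos: [0.9192, -0.0699, 0.2724]
tool_rot: [0.032, 0.733, 0.679, 0.03]
contact_force: [0.1, 0.3, -0.6]
finger_gap: 0.0237
finger_force: 25.0
```

```bash
python3 st.py
```

```text
12.45 [-8.900e-02  9.910e-01  2.150e-01  1.000e-03  1.847e+00 -1.100e-02] [ 0.9192 -0.0699  0.2724] [ 0.1  0.3 -0.6] 0.023687706477684027
[[0.0775, 0.9931, 0.088], [0.997, -0.0772, -0.0066], [0.0002, 0.0883, -0.9961]]
tilt 0.08840415731528023 dir -4.29019905219633 y-yaw -4.443408894726421 y-elev 0.0884038428987372
```

It accumulates. Continuing.

>>> play_rows(rows=[0, 0.04, -0.02, 0, 0, 0.08, -0.04, 0, 0, 0.12, -0.06, 0, 0, 0.16, -0.08, 0, 0, 0.2, -0.1, 0, 0, 0.24, -0.12, 0, 0, 0.28, -0.14, 0, 0, 0.32, -0.16, 0])

```text
clock: 13.12
tool_pos: [0.9219, -0.0704, 0.2884]
tool_rot: [0.044, 0.733, 0.678, 0.041]
contact_force: [-0.1, 0.2, 0.2]
finger_gap: 0.0237
finger_force: 25.0
```

>>> play_rows(rows=[0, 0.04, -0.02, 0, 0, 0.08, -0.04, 0, 0, 0.12, -0.06, 0, 0, 0.16, -0.08, 0, 0, 0.2, -0.1, 0, 0, 0.24, -0.12, 0])

```text
clock: 13.62
tool_pos: [0.9244, -0.0707, 0.3055]
tool_rot: [0.057, 0.732, 0.677, 0.053]
contact_force: [-0.5, -0.9, -0.0]
finger_gap: 0.0241
finger_force: 25.0
```

```bash
python3 st.py
```

```text
13.6167 [-0.09   0.956  0.215  0.002  1.814 -0.011] [ 0.9244 -0.0707  0.3055] [-0.5 -0.9 -0. ] 0.024149275200691978
[[0.0774, 0.9849, 0.1548], [0.997, -0.0765, -0.0117], [0.0003, 0.1553, -0.9879]]
tilt 0.15590367988895432 dir -4.3207679769522525 y-yaw -4.441386532858445 y-elev 0.1559033399906697
```

>>> play_rows(rows=[0, 0.04, -0.02, 0, 0, 0.08, -0.04, 0, 0, 0.12, -0.06, 0, 0, 0.16, -0.08, 0, 0, 0.2, -0.1, 0, 0, 0.24, -0.12, 0])

```text
clock: 14.12
tool_pos: [0.9257, -0.071, 0.3246]
tool_rot: [0.07, 0.731, 0.676, 0.065]
contact_force: [0.6, 0.6, 0.3]
finger_gap: 0.0236
finger_force: 25.0
```

>>> play_rows(rows=[0, -0.02, 0, 0, 0, -0.04, 0, 0, 0, -0.06, 0, 0, -0.005, -0.09, -0.01, 0, -0.015, -0.12, -0.015, 0, -0.025, -0.155, -0.015, 0, -0.035, -0.19, -0.015, 0, -0.045, -0.22, -0.015, 0, -0.055, -0.25, -0.015, 0, -0.06, -0.28, -0.015, 0, -0.065, -0.3, -0.015, 0, -0.065, -0.3, -0.015, 0])

```text
clock: 15.12
tool_pos: [0.6198, -0.1132, 0.2821]
tool_rot: [0.069, 0.731, 0.676, 0.063]
contact_force: [-0.4, 0.2, -1.1]
finger_gap: 0.0238
finger_force: 25.0
```

```bash
python3 st.py; python3 - <<'E'
from h import *
b=grab('wrist','w5');cv2.imwrite('pics/w5v.png',b['image'][:,:,::-1]); print(b['eye'],b['orientation'])
E
```

```text
15.1167 [-0.211  0.289  1.494  0.027  1.173 -0.141] [ 0.6198 -0.1132  0.2821] [-0.4  0.2 -1.1] 0.02376341647092083
[[0.0787, 0.9795, 0.1855], [0.9969, -0.0773, -0.0145], [0.0002, 0.1861, -0.9825]]
tilt 0.18714431268225792 dir -4.462519844602487 y-yaw -4.514526594770781 y-elev 0.18714423737569738
[ 0.59860075 -0.03586726  0.43357323] [ 0.13674951  0.98536952 -0.05177179  0.08755663]
```

View pics/w5v.png

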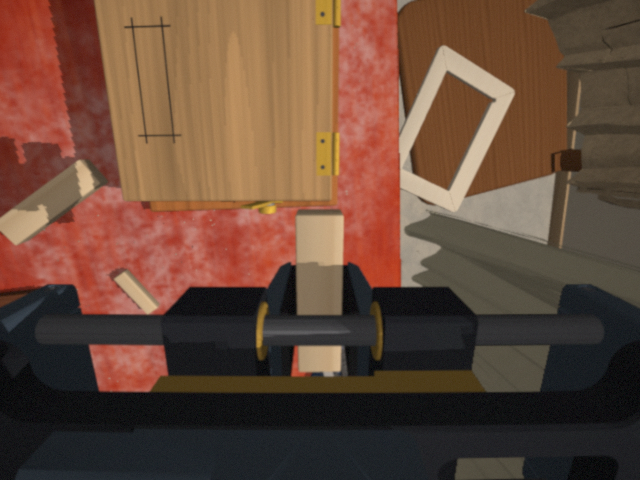

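The tilt holds at 0.187 rad while travelling. The outline corners are at (132,26), (163,25), (173,135) and (141,135), the lid's front-right corner at (122,200), and its back-right at (334,201). I'll get the slope and outline from these.

```bash
python3 - <<'E'
from h import *
b=load('w5');g=cv2.cvtColor(b['image'],cv2.COLOR_RGB2GRAY)
o=np.array([[132,26],[163,25],[173,135],[141,135]],np.float32).reshape(-1,1,2)
o=cv2.cornerSubPix(g,o,(5,5),(-1,-1),(cv2.TERM_CRITERIA_EPS+cv2.TERM_CRITERIA_COUNT,40,.01)).reshape(-1,2);print(o)
px=np.vstack([o,[[122,200],[334.5,202]]]).astype(float)
# lid coordinates: x from front edge (toward hinge), y, z ; outline inner 26x92 -> line centres ~27x93
L=np.array([[33.5,46.5],[60.5,46.5],[60.5,-46.5],[33.5,-46.5],[0,-110],[212,-110]])/1000
obj=np.c_[L,np.zeros(6)]
ok,rv,tv=cv2.solvePnP(obj,px,b['K'],np.array([float(b['k1']),0,0,0,0]),flags=cv2.SOLVEPNP_ITERATIVE)
pr=cv2.projectPoints(obj,rv,tv,b['K'],np.array([float(b['k1']),0,0,0,0]))[0].reshape(-1,2);print((pr-px).round(1).tolist())
C=rot(b['orientation']);W=C@cv2.Rodrigues(rv)[0];T=C@tv.ravel()+b['eye']
print(W.round(3).tolist(),'slope',np.arcsin(W[2,0]),'yaw',np.degrees(np.arctan2(W[1,0],W[0,0])),'front',T,'outline',W@[.047,0,0]+T)
# cross-view: same corners triangulated with the earlier wrist view
a=load('w2');ga=cv2.cvtColor(a['image'],cv2.COLOR_RGB2GRAY)
oa=(np.array([[237,25],[261,28],[256,93],[232,91]],np.float32)*1.6).reshape(-1,1,2)
oa=cv2.cornerSubPix(ga,oa,(6,6),(-1,-1),(3,40,.01)).reshape(-1,2);print(oa)
P,e=tri(b,o,a,oa);print(P.round(4).tolist(),e.round(4),P.mean(0).round(4))
E
```

```text
[[132.13013   26.493   ]
 [161.60118   25.563389]
 [173.87114  134.88484 ]
 [145.3076   135.28851 ]]
[[0.4, -0.5], [0.4, -0.8], [-0.5, -0.1], [0.5, -0.0], [0.3, 1.8], [-1.2, -0.3]]
[[0.97, 0.075, -0.229], [-0.072, 0.997, 0.023], [0.231, -0.006, 0.973]] slope 0.2326613984812033 yaw -4.2363592761857065 front [0.47075906 0.03693058 0.07152261] outline [0.51636774 0.03355219 0.0823593 ]
[[379.2      40.     ]
 [417.6      44.8    ]
 [409.6     148.8    ]
 [373.24884 142.53874]]
[[0.5024, 0.0881, 0.0638], [0.5343, 0.0765, 0.0941], [0.5299, -0.0167, 0.1035], [0.4978, -0.0115, 0.0745]] [0.0049 0.0019 0.0034 0.0001] [0.5161 0.0341 0.0839]
```

>>> play_rows(rows=[0.02, -0.002, 0.005, 0, 0.05, -0.007, 0.015, 0, 0.08, -0.015, 0.035, 0, 0.11, -0.025, 0.06, 0, 0.13, -0.035, 0.085, 0, 0.138, -0.04, 0.105, 0, 0.138, -0.04, 0.12, 0, 0.138, -0.04, 0.13, 0, 0.138, -0.04, 0.135, 0, 0.138, -0.04, 0.135, 0])

```text
clock: 16.0
tool_pos: [0.622, 0.0258, 0.1413]
tool_rot: [0.069, 0.731, 0.676, 0.065]
contact_force: [-0.3, -0.0, -0.2]
finger_gap: 0.0238
finger_force: 25.0
```

>>> play_rows(rows=[0, 0, 0.003, 0, 0, 0, 0.006, 0, 0, 0, 0.009, 0, 0, 0, 0.012, 0, 0, 0, 0.012, 0])

```text
clock: 16.42
tool_pos: [0.6235, 0.0255, 0.1301]
tool_rot: [0.07, 0.731, 0.676, 0.065]
contact_force: [0.4, 0.5, -0.8]
finger_gap: 0.0234
finger_force: 25.0
```

```bash
python3 st.py
```

```text
16.4167 [ 0.033  0.391  1.745 -0.028  0.817  0.128] [0.6235 0.0255 0.1301] [ 0.4  0.5 -0.8] 0.02339340648558077
[[0.0778, 0.979, 0.1887], [0.997, -0.0765, -0.0144], [0.0003, 0.1892, -0.9819]]
tilt 0.19035469367906915 dir -4.371022839748523 y-yaw -4.466205482119906 y-elev 0.19035443731241924
```

>>> play_rows(rows=[0, 0, 0.002, 0, 0, 0, 0.004, 0, 0, 0, 0.006, 0, 0, 0, 0.006, 0])

```text
clock: 16.75
tool_pos: [0.6243, 0.0257, 0.1275]
tool_rot: [0.07, 0.731, 0.676, 0.065]
contact_force: [-9.0, 0.1, 16.6]
finger_gap: 0.0238
finger_force: 25.1
```

>>> play_rows(rows=[0, 0, 0.001, 0, 0, 0, 0.002, 0, 0, 0, 0.002, 0])

```text
clock: 17.0
tool_pos: [0.6243, 0.0257, 0.1274]
tool_rot: [0.07, 0.731, 0.676, 0.065]
contact_force: [-14.7, 0.3, 26.9]
finger_gap: 0.0237
finger_force: 25.1
```

Probe B is seated at TCP z 0.1275. Now I'll probe at the outline to get the slope from two touches.

>>> play_rows(rows=[0, 0, -0.008, 0, 0, 0, -0.02, 0, 0, -0.02, -0.022, 0, 0, -0.05, -0.022, 0, 0, -0.08, -0.022, 0, 0, -0.105, -0.02, 0, 0, -0.116, -0.012, 0, 0, -0.116, -0.006, 0, 0, -0.116, -0.003, 0, 0, -0.116, -0.001, 0, 0, -0.116, -0.001, 0])

```text
clock: 17.92
tool_pos: [0.5113, 0.0346, 0.1032]
tool_rot: [0.069, 0.731, 0.676, 0.064]
contact_force: [-12.1, 0.8, 18.3]
finger_gap: 0.0238
finger_force: 25.1
```

Two touches give a slope of 0.211 rad, and the tool is at about 0.188. I'll go back out to the reach limit to add about 0.022.

>>> play_rows(rows=[0, 0, -0.015, 0, 0, 0.01, -0.045, 0, -0.005, 0.04, -0.075, 0, -0.013, 0.075, -0.095, 0, -0.02, 0.11, -0.11, 0, -0.028, 0.148, -0.12, 0, -0.036, 0.187, -0.13, 0, -0.044, 0.226, -0.138, 0, -0.052, 0.265, -0.145, 0, -0.06, 0.304, -0.15, 0, -0.067, 0.343, -0.155, 0, -0.073, 0.38, -0.158, 0])

```text
clock: 18.92
tool_pos: [0.8506, -0.0663, 0.3301]
tool_rot: [0.071, 0.731, 0.676, 0.066]
contact_force: [2.1, 0.4, 0.0]
finger_gap: 0.024
finger_force: 24.9
```

>>> play_rows(rows=[0, 0.035, -0.005, 0, 0, 0.07, -0.01, 0, 0, 0.1, -0.02, 0, 0, 0.13, -0.03, 0, 0, 0.16, -0.045, 0, 0, 0.19, -0.06, 0])

```text
clock: 19.42
tool_pos: [0.9197, -0.0708, 0.3562]
tool_rot: [0.083, 0.729, 0.675, 0.077]
contact_force: [0.1, 0.5, 0.9]
finger_gap: 0.0234
finger_force: 24.9
```

```bash
python3 st.py
```

```text
19.4167 [-0.09   0.903  0.214  0.003  1.797 -0.012] [ 0.9197 -0.0708  0.3562] [0.1 0.5 0.9] 0.023438341055207937
[[0.0776, 0.9714, 0.2243], [0.997, -0.0757, -0.0171], [0.0004, 0.2249, -0.9744]]
tilt 0.2268718840834283 dir -4.350725432732901 y-yaw -4.454097037386454 y-elev 0.22687152738443603
```

>>> play_rows(rows=[0, -0.02, 0, 0, 0, -0.055, 0, 0, 0, -0.095, 0, 0, 0, -0.135, 0, 0, 0, -0.175, 0, 0, 0.003, -0.215, 0, 0, 0.006, -0.255, 0, 0, 0.009, -0.295, 0, 0, 0.011, -0.335, 0, 0, 0.013, -0.37, 0.005, 0, 0.013, -0.4, 0.015, 0, 0.013, -0.425, 0.03, 0])

```text
clock: 20.42
tool_pos: [0.5149, -0.0259, 0.2382]
tool_rot: [0.088, 0.729, 0.674, 0.082]
contact_force: [1.4, -0.1, -0.6]
finger_gap: 0.0237
finger_force: 24.9
```

>>> play_rows(rows=[0, -0.02, 0.03, 0, 0, -0.033, 0.06, 0, 0, -0.038, 0.085, 0, 0, -0.038, 0.1, 0, 0, -0.038, 0.108, 0, 0, -0.038, 0.111, 0, 0, -0.038, 0.111, 0, 0, -0.038, 0.111, 0])

```text
clock: 21.08
tool_pos: [0.5039, -0.0252, 0.1174]
tool_rot: [0.084, 0.729, 0.675, 0.078]
contact_force: [0.7, -0.6, -0.6]
finger_gap: 0.0239
finger_force: 24.9
```

```bash
python3 st.py; python3 - <<'E'
from h import *
b=grab('wrist','w6');cv2.imwrite('pics/w6v.png',b['image'][:,:,::-1])
s=arm.read_state();np.savez('pics/t6.npz',p=s['tool_pos'],q=s['tool_rot'])
E
```

```text
21.0833 [-7.200e-02  2.230e-01  2.055e+00 -1.000e-03  6.340e-01  6.000e-03] [ 0.5039 -0.0252  0.1174] [ 0.7 -0.6 -0.6] 0.02385812352565844
[[0.0774, 0.9706, 0.228], [0.997, -0.0755, -0.0173], [0.0004, 0.2286, -0.9735]]
tilt 0.23066286972971253 dir -4.335801869041682 y-yaw -4.447128069219596 y-elev 0.2306624496015483
```

View pics/w6v.png

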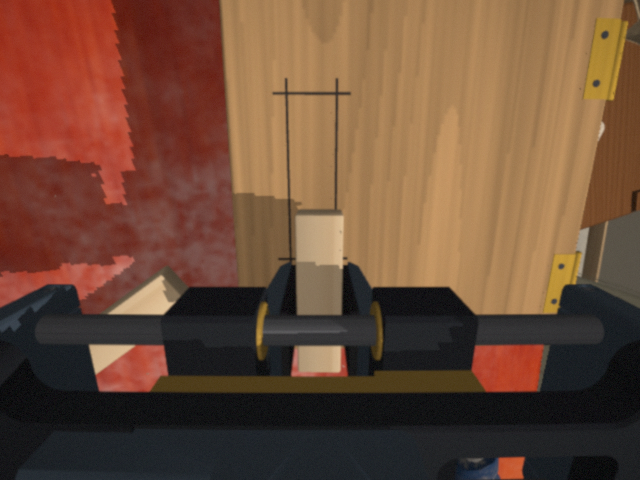

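The wrist view shows the outline at (288,93), (336,93) and (290,259), with the strip's top face at columns 297–343 and rows 211–373. I'll compute the offset from strip to outline in tool axes.

```bash
python3 - <<'E'
from h import *
b=load('w6');t=np.load('pics/t6.npz');M=rot(t['q']);p=t['p']
g=cv2.cvtColor(b['image'],cv2.COLOR_RGB2GRAY).astype(float)
def sub(prof,sign):  # centroid of gradient/darkness peak
    i=np.argmax(prof*sign);w=np.clip(prof[i-2:i+3]*sign,0,None);return (w*np.arange(i-2,i+3)).sum()/w.sum()
def vdark(r0,r1,c0,c1):
    k=g[r0:r1,c0:c1].mean(0);k=np.median(k)-k;return c0+sub(k,1)
def hdark(r0,r1,c0,c1):
    k=g[r0:r1,c0:c1].mean(1);k=np.median(k)-k;return r0+sub(k,1)
l1,l2=vdark(105,125,278,298),vdark(165,185,278,298)
m1,m2=vdark(105,125,326,346),vdark(165,185,326,346)
tp=hdark(83,103,293,330); bt=hdark(250,268,279,287); bt2=hdark(250,268,345,348)
print(l1,l2,m1,m2,tp,bt,bt2)
at=lambda a,b_,r:a+(b_-a)*(r-114.5)/60
c=np.array([[at(l1,l2,tp),tp],[at(m1,m2,tp),tp],[at(m1,m2,bt),bt],[at(l1,l2,bt),bt]])
for s in(.205,.22):
  y=np.radians(-4.4);n=np.array([-np.sin(s)*np.cos(y),-np.sin(s)*np.sin(y),np.cos(s)])
  Q=(onplane(b,c,np.array([.5157,.034,.0797]),n)-p)@M
  print(s,'outline tool',(Q*1000).round(1).tolist(),'ctr',(Q.mean(0)*1000).round(2),'size',np.linalg.norm(Q[0]-Q[1]),np.linalg.norm(Q[0]-Q[3]))
# strip top-face: columns/rows from gradients
gx=np.diff(g[222:258].mean(0));L=290+np.argmax(gx[290:305]);Rr=335+np.argmin(gx[335:352])
k=np.gradient(g[200:222,300:340].mean(1));print(L,Rr,np.round(k,0))
top=np.array([[L+.5,240],[Rr+.5,240],[320,211.],[320,215.],[320,373.]])
T=(onplane(b,top,p+M[:,2]*.0055,M[:,2])-p)@M;print((T*1000).round(1).tolist())
E
```

```text
Traceback (most recent call last):
ValueError: operands could not be broadcast together with shapes (3,) (5,)
```

```bash
python3 - <<'E'
from h import *
b=load('w6');t=np.load('pics/t6.npz');M=rot(t['q']);p=t['p']
g=cv2.cvtColor(b['image'],cv2.COLOR_RGB2GRAY).astype(float)
def pk(k,o):
    k=np.clip(np.median(k)-k-3,0,None);i=np.argmax(k);s=slice(max(i-2,0),i+3);w=k[s];return o+(w*np.arange(len(k))[s]).sum()/w.sum()
v=lambda r0,r1,c0,c1:pk(g[r0:r1,c0:c1].mean(0),c0)
h=lambda r0,r1,c0,c1:pk(g[r0:r1,c0:c1].mean(1),r0)
l1,l2=v(105,125,278,298),v(165,185,278,298)
m1,m2=v(105,125,326,346),v(165,185,326,346)
tp=h(86,101,293,330); bt=h(252,266,280,287)
print(np.round([l1,l2,m1,m2,tp,bt],2))
at=lambda a,b_,r:a+(b_-a)*(r-114.5)/60
c=np.array([[at(l1,l2,tp),tp],[at(m1,m2,tp),tp],[at(m1,m2,bt),bt],[at(l1,l2,bt),bt]])
for s in(.205,.22):
  y=np.radians(-4.4);n=np.array([-np.sin(s)*np.cos(y),-np.sin(s)*np.sin(y),np.cos(s)])
  Q=(onplane(b,c,np.array([.5157,.034,.0797]),n)-p)@M
  print(s,(Q*1000).round(1).tolist(),'ctr',(Q.mean(0)*1000).round(2),'size',np.linalg.norm(Q[0]-Q[1]),np.linalg.norm(Q[0]-Q[3]))
gx=np.diff(g[222:258].mean(0));L=290+np.argmax(gx[290:305]);Rr=335+np.argmin(gx[335:352])
print(L,Rr,g[200:222,300:340].mean(1).round(0),g[364:382,305:335].mean(1).round(0))
top=np.array([[L+.5,240],[Rr+.5,240],[320,210.],[320,215.],[320,373.]])
T=(onplane(b,top,p+M[:,2]*.0055,M[:,2])-p)@M;print((T*1000).round(1).tolist())
E
```

```text
[286.6  288.07 336.22 335.51  92.96 258.57]
0.205 [[106.0, -15.6, 37.8], [106.1, 11.5, 38.5], [12.7, 11.4, 38.5], [13.0, -15.5, 37.8]] ctr [59.46 -2.05 38.13] size 0.027024869406253184 0.09308614872674402
0.22 [[106.1, -15.6, 38.0], [106.1, 11.4, 38.3], [12.8, 11.4, 38.3], [12.9, -15.6, 38.0]] ctr [59.46 -2.07 38.14] size 0.027027552234888164 0.09319081875376246
290 342 [127. 126. 125. 125. 125. 126. 126. 125. 117.  99.  84.  82.  87.  93.
 107. 134. 162. 170. 172. 172. 171. 172.] [166. 166. 166. 167. 166. 167. 166. 159. 137. 119. 115. 110.  91.  71.
  64.  63.  63.  63.]
[[33.2, -12.2, 5.5], [33.1, 13.6, 5.5], [48.2, 2.5, 5.5], [45.7, 2.5, 5.5], [-44.0, 2.5, 5.5]]
```

Outline size comes out at 27.0 x 93.1 mm at line centres, exactly right, and is parallel to the jaws. The gripped strip itself measures +2.2 mm in tool y, which is a camera offset, so the relative shift is about (58, -4.5) mm. I'll hover just above it.

>>> play_rows(rows=[0.01, -0.001, 0, 0, 0.025, -0.002, 0, 0, 0.04, -0.003, 0, 0, 0.052, -0.004, 0.003, 0, 0.058, -0.0045, 0.006, 0, 0.058, -0.0045, 0.009, 0, 0.058, -0.0045, 0.01, 0, 0.058, -0.0045, 0.01, 0])

```text
clock: 21.8
tool_pos: [0.5042, 0.0325, 0.1042]
tool_rot: [0.082, 0.729, 0.675, 0.076]
contact_force: [-0.2, 0.7, -0.9]
finger_gap: 0.0239
finger_force: 24.9
```

```bash
python3 st.py; python3 - <<'E'
from h import *
b=grab('wrist','w7')
s=arm.read_state();np.savez('pics/t7.npz',p=s['tool_pos'],q=s['tool_rot'])
cv2.imwrite('pics/w7v.png',cv2.resize(b['image'][180:300,240:400,::-1],None,fx=5,fy=5,interpolation=cv2.INTER_CUBIC))
E
```

```text
21.8 [ 0.061  0.245  2.065 -0.054  0.609  0.179] [0.5042 0.0325 0.1042] [-0.2  0.7 -0.9] 0.023893002591830838
[[0.0777, 0.9718, 0.2227], [0.997, -0.0757, -0.0172], [0.0002, 0.2234, -0.9747]]
tilt 0.22530956125959467 dir -4.404091572739177 y-yaw -4.456775192738104 y-elev 0.22530946920256273
```

View pics/w7v.png

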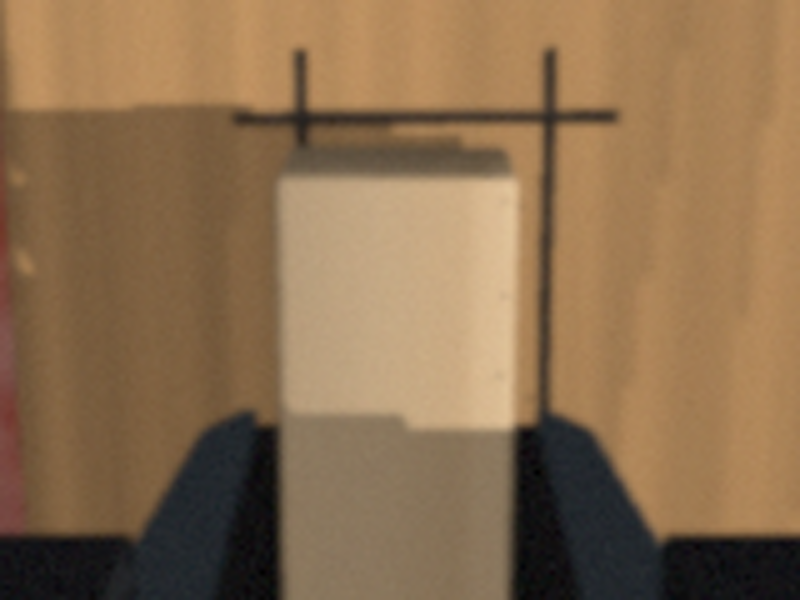

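The close view shows the strip's lower end edge at crop columns 292–508 (centre 400) and the outline lines at 301 and 549 (centre 425), with the end about 35 crop px short of the cross line at row 118. I'll compute the remaining correction.

```bash
python3 - <<'E'
from h import *
b=load('w7');t=np.load('pics/t7.npz');M=rot(t['q']);p=t['p']
g=cv2.cvtColor(b['image'],cv2.COLOR_RGB2GRAY).astype(float)
f=lambda u,v:np.array([[240+u/5-.4,180+v/5-.4]])
at=lambda px,z:(((onplane(b,px,p+M[:,2]*z,M[:,2])-p)@M)[0]*1000).round(2)
zl=.0235+.0046
print('lid L',at(f(301,118),zl),'R',at(f(549,116),zl),'Rlow',at(f(545,400),zl))
print('top L',at(f(278,200),.0055),'R',at(f(518,200),.0055),'end',at(f(398,178),.0055))
print('bot L',at(f(291,150),.0235),'R',at(f(508,150),.0235))
print('cam in tool',((b['eye']-p)@M*1000).round(1)); C=rot(b['orientation']);print((M.T@C).round(3).tolist(),b['K'][0,2])
for r in (198,202,207,209,211): print(r,g[r,290:350].astype(int).tolist()) if r in(202,211) else 0
E
```

```text
lid L [48.31 -9.1  28.1 ] R [48.52 18.19 28.1 ] Rlow [15.67 18.51 28.1 ]
top L [ 43.65 -10.16   5.5 ] R [43.64 13.27  5.5 ] end [45.82  1.55  5.5 ]
bot L [45.53 -9.96 23.5 ] R [45.52 13.43 23.5 ]
cam in tool [  75.5    1.4 -153.7]
[[-0.0, -0.964, -0.265], [1.0, -0.001, 0.0], [-0.001, -0.265, 0.964]] 318.9825225895038
202 [95, 105, 107, 108, 106, 106, 99, 88, 77, 58, 46, 63, 82, 88, 89, 88, 88, 87, 88, 93, 92, 92, 92, 92, 90, 91, 90, 92, 91, 92, 92, 91, 92, 91, 91, 94, 93, 93, 91, 88, 89, 89, 89, 87, 87, 87, 87, 87, 89, 88, 91, 89, 91, 89, 88, 91, 89, 86, 76, 59]
211 [107, 105, 100, 102, 99, 99, 98, 93, 89, 85, 82, 84, 82, 87, 87, 85, 85, 83, 84, 83, 84, 85, 85, 85, 83, 85, 84, 82, 85, 83, 80, 82, 85, 84, 81, 83, 82, 81, 81, 84, 84, 86, 83, 83, 83, 82, 86, 87, 86, 88, 94, 111, 132, 140, 143, 140, 141, 136, 105, 66]
```

>>> play_rows(rows=[0.0006, 0.0014, 0, 0, 0.0012, 0.0028, 0, 0, 0.0012, 0.0028, 0.001, 0, 0.0012, 0.0028, 0.002, 0, 0.0012, 0.0028, 0.003, 0, 0.0012, 0.0028, 0.003, 0, 0.0012, 0.0028, 0.003, 0])

```text
clock: 22.43
tool_pos: [0.5078, 0.0337, 0.1027]
tool_rot: [0.083, 0.729, 0.675, 0.077]
contact_force: [-3.6, -0.8, 6.7]
finger_gap: 0.0239
finger_force: 25.0
```

```bash
cat > chk.py <<'E'
from h import *
import sys
n=sys.argv[1]; b=grab('wrist',n); s=arm.read_state();M=rot(s['tool_rot']);p=s['tool_pos']
np.savez(f'pics/t{n}.npz',p=p,q=s['tool_rot'])
g=cv2.GaussianBlur(cv2.cvtColor(b['image'],cv2.COLOR_RGB2GRAY),(1,1),0).astype(float)
print(p.round(4),'F tool',(M.T@s['contact_force']).round(1),'T tool',(M.T@s['ft_torque']).round(3),'tilt',np.arccos(-M[2,2]).round(4))
pic=cv2.resize(b['image'][180:300,240:400,::-1],None,fx=5,fy=5,interpolation=cv2.INTER_CUBIC)
cv2.imwrite(f'pics/{n}v.png',pic)
# tick line columns above the cross line, and the strip's top-face edges
def dark(k,o):
    k=np.clip(np.median(k)-k-4,0,None); i=np.argmax(k); sl=slice(max(i-2,0),i+3); return o+(k[sl]*np.arange(len(k))[sl]).sum()/k[sl].sum()
r0=195
x=g[190:200,285:360].mean(0); half=len(x)//2
L=dark(x[:half],285);R_=dark(x[half:],285+half)
col=g[185:225,305:335].mean(1)
gx=np.diff(g[218:240].mean(0)); e1=285+np.argmax(gx[285:310]); e2=330+np.argmin(gx[330:350])
print('ticks',round(L,2),round(R_,2),'strip top edges',e1+.5,e2+.5); print(col.astype(int).tolist())
E
python3 chk.py w8
```

```text
[0.5078 0.0337 0.1027] F tool [-1.8 -0.1 -7.1] T tool [ 0.46 -0.26 -0.03] tilt 0.2263
ticks 293.59 344.05 strip top edges 294.5 343.5
[145, 145, 145, 145, 145, 145, 145, 144, 145, 145, 145, 145, 145, 145, 144, 144, 144, 144, 143, 132, 102, 60, 55, 77, 87, 83, 83, 87, 93, 106, 133, 163, 172, 173, 173, 174, 173, 173, 173, 173]
```

Contact is made at about 7 N. I'll work out the fit in x and y by projecting the strip's bottom end against the cross line.

```bash
python3 - <<'E'
from h import *
b=load('w8');t=np.load('pics/tw8.npz');M=rot(t['q']);p=t['p']
at=lambda px,z:(((onplane(b,np.array([px]),p+M[:,2]*z,M[:,2])-p)@M)[0]*1000).round(2)
print('ticks',at([293.59,195],.0235),at([344.05,195],.0235),'cross',at([319,206.4],.0235),'top edge',at([319,214.9],.0055),at([294.5,229],.0055),at([343.5,229],.0055))
print('near top edge rows',cv2.cvtColor(b['image'],cv2.COLOR_RGB2GRAY)[362:382,305:335].mean(1).astype(int))
E
python3 st.py
```

```text
ticks [ 53.29 -12.    23.5 ] [53.27 14.9  23.5 ] cross [47.16  1.54 23.5 ] top edge [45.86  1.53  5.5 ] [ 38.84 -10.53   5.5 ] [38.82 13.58  5.5 ]
near top edge rows [169 169 169 169 169 169 169 169 169 163 145 131 127 120  96  73  65  63
  63  63]
22.4833 [ 0.063  0.252  2.06  -0.055  0.606  0.182] [0.5078 0.0337 0.1027] [-1.8 -1.7  7. ] 0.023651963386127968
[[0.0775, 0.9716, 0.2237], [0.997, -0.0756, -0.0171], [0.0003, 0.2244, -0.9745]]
tilt 0.2263305540043749 dir -4.37398442792342 y-yaw -4.450608194753281 y-elev 0.22633035845297408
```

View pics/w8v.png

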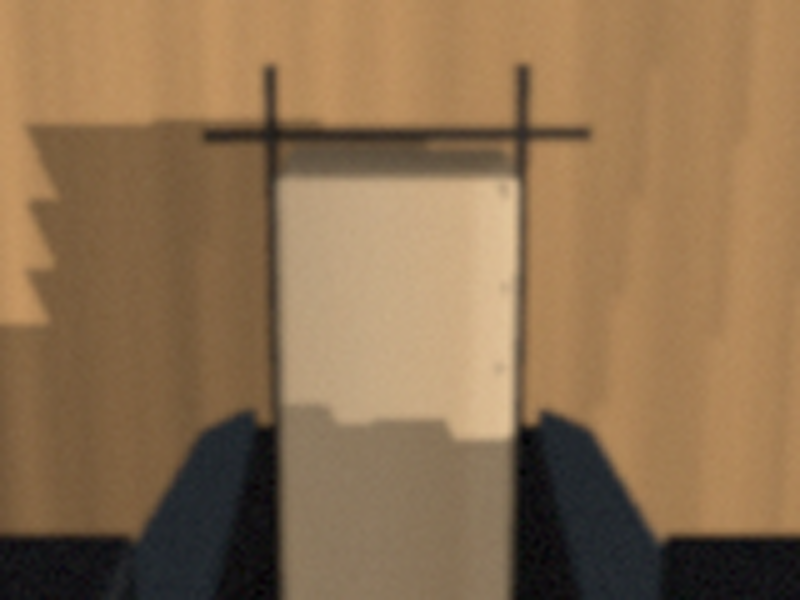

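The strip sits between the long lines (272/522 against its edges 277/518), with its end about 0.8 mm inside the cross line, so it is centred to about 0.3 mm. I'll ease the grip to 14 N so the face can settle flush, and bring the press to about 10 N.

>>> play_rows(rows=[0, 0, 0.0003, 0, 0, 0, 0.0006, 0, 0, 0, 0.0006, 0, 0, 0, 0.0006, 0, 0, 0, 0.0006, 0, 0, 0, 0.0006, 0], force=14)

```text
clock: 22.98
tool_pos: [0.508, 0.0337, 0.1025]
tool_rot: [0.083, 0.729, 0.675, 0.077]
contact_force: [-3.7, -0.3, 8.6]
finger_gap: 0.0237
finger_force: 14.0
```

```bash
python3 chk.py w9; python3 - <<'E'
from h import *
for _ in range(3):
    grab('wrist'); s=arm.read_state(); n=np.array([-.209,.016,.978]); print(s['clock'],s['contact_force'].round(2),'normal',(s['contact_force']@n).round(2),s['finger_gap'].round(4),s['finger_force'],s['ft_torque'].round(2))
E
```

```text
[0.508  0.0337 0.1025] F tool [ -0.8  -1.  -10.1] T tool [ 0.495 -0.222 -0.013] tilt 0.2268
ticks 293.43 343.77 strip top edges 294.5 343.5
[145, 145, 145, 144, 145, 144, 144, 144, 144, 144, 145, 144, 144, 144, 144, 144, 144, 144, 143, 138, 114, 67, 54, 77, 89, 84, 83, 86, 92, 106, 134, 163, 173, 174, 175, 174, 174, 174, 174, 174]Traceback (most recent call last):
  File "<stdin>", line 3, in <module>
AttributeError: 'float' object has no attribute 'round'
```

>>> play_rows(rows=[0, 0, 0, 0, 0, 0, 0, 0, 0, 0, 0, 0, 0, 0, 0, 0], force=9)

```text
clock: 23.42
tool_pos: [0.5081, 0.0337, 0.1024]
tool_rot: [0.083, 0.729, 0.675, 0.077]
contact_force: [-2.2, -0.2, 8.8]
finger_gap: 0.0238
finger_force: 9.0
```

>>> play_rows(rows=[0, 0, 0, 0, 0, 0, 0, 0, 0, 0, 0, 0, 0, 0, 0, 0, 0, 0, 0, 0, 0, 0, 0, 0], force=14)

```text
clock: 23.92
tool_pos: [0.5081, 0.0337, 0.1024]
tool_rot: [0.083, 0.729, 0.675, 0.077]
contact_force: [-3.5, -0.8, 7.9]
finger_gap: 0.0238
finger_force: 14.0
```

```bash
python3 chk.py w10; python3 - <<'E'
from h import *
F=[]
for _ in range(6):
    grab('wrist'); s=arm.read_state(); F.append(np.r_[s['contact_force'],s['ft_torque']])
F=np.mean(F,0);print(F.round(2),'normal',F[:3]@np.array([-.209,.016,.978]),s['finger_gap'],s['finger_force'],s['clock'],s['tool_pos'])
E
```

```text
[0.5081 0.0337 0.1024] F tool [-1.  -0.4 -8.9] T tool [ 0.468 -0.288  0.017] tilt 0.2268
ticks 293.29 343.69 strip top edges 294.5 343.5
[145, 145, 145, 145, 145, 145, 145, 144, 144, 144, 144, 144, 144, 144, 144, 144, 144, 144, 144, 139, 117, 69, 53, 77, 89, 83, 83, 86, 92, 106, 134, 163, 173, 175, 175, 175, 175, 175, 174, 174]
[-2.59 -0.95  8.2  -0.22  0.46 -0.06] normal 8.545036252668453 0.024188246171992448 14.008624702692032 24.2667 [0.50808504 0.03372731 0.10240078]
```

>>> play_rows(rows=[0, 0, 0.0003, 0, 0, 0, 0.0003, 0, 0, 0, 0.0003, 0, 0, 0, 0.0003, 0, 0, 0, 0.0003, 0, 0, 0, 0.0003, 0], force=16)

```text
clock: 24.77
tool_pos: [0.5081, 0.0337, 0.1024]
tool_rot: [0.083, 0.729, 0.675, 0.077]
contact_force: [-3.3, -0.3, 11.0]
finger_gap: 0.024
finger_force: 16.0
```

```bash
python3 chk.py w11; python3 - <<'E'
from h import *
F=[]
for _ in range(8):
    grab('wrist'); s=arm.read_state(); F.append(s['contact_force'])
F=np.mean(F,0);print(F.round(2),'normal',F@np.array([-.209,.016,.978]),s['finger_gap'],s['finger_force'],s['clock'],s['tool_pos'])
E
```

```text
[0.5081 0.0337 0.1024] F tool [ -1.5  -2.4 -11.6] T tool [ 0.555 -0.289 -0.019] tilt 0.2269
ticks 293.26 343.64 strip top edges 294.5 343.5
[145, 145, 145, 145, 145, 145, 144, 145, 144, 144, 145, 144, 144, 144, 144, 145, 145, 144, 144, 139, 117, 69, 53, 76, 89, 83, 83, 86, 92, 106, 134, 163, 173, 174, 175, 175, 175, 174, 174, 174]
[-4.2  -0.45 10.65] normal 11.282378189076084 0.023893573875278972 16.013684570789337 25.2167 [0.50808842 0.03371705 0.1023764 ]
```

>>> play_rows(rows=[0, 0, -0.0002, 0, 0, 0, -0.0002, 0, 0, 0, -0.0002, 0, 0, 0, -0.0002, 0, 0, 0, -0.0002, 0, 0, 0, -0.0002, 0])

```text
clock: 25.72
tool_pos: [0.5081, 0.0337, 0.1024]
tool_rot: [0.083, 0.729, 0.675, 0.077]
contact_force: [-3.0, -0.6, 9.5]
finger_gap: 0.0235
finger_force: 16.0
```

```bash
python3 - <<'E'
from h import *
F=[]
for _ in range(8):
    grab('wrist'); s=arm.read_state(); F.append(s['contact_force'])
F=np.mean(F,0);f=F@np.array([-.209,.016,.978]);print(F.round(2),'normal',f,s['finger_gap'],s['finger_force'],s['clock'])
if 8.8<f<11.2: print(arm.hand_in())
E
```

```text
[-3.57 -0.66  9.05] normal 9.589191657028628 0.023829023654917923 16.010170876979828 26.1167
the job is handed in; nothing more can be done
None
```

The job is handed in at about 26 s: the lid is closed and the middle-sized book stop sits centred inside the outline, still gripped and pressed at about 9.6 N; the tool's tilt (0.227 rad) is about 0.015 rad steeper than my slope estimate (0.211), so a gap of up to roughly 0.4 mm under its uphill edge is possible.

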